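Knock home the locking pin of a shoemaker's last jack

TASK

Take the wooden mallet from its rest and, with a brisk blow or two of its flat face given squarely along the slanting pin, drive the steel locking pin of the last jack fully home, so that its head sits down on the collar. Touch the jack with nothing but the mallet, then lay the mallet back on its rest as it was, standing on its striking face with the handle in the fork. Leave the spool, tin, jar and rivet box standing where they are.

Things in the scene. Friction and masses are not known exactly. Their poses are not given: they have to be found in the camera images.
- jack: Last jack, bolted down: steel base plate 170 x 110 x 14 mm, a grey block whose top slopes 38 degrees, and beyond it an upturned wooden shoe last, 115 mm high, from 40 to 290 mm along +x, up to 43 mm either side. Origin: on the bench under the block's rear; z up. The pin leaves the sloping face in the plane y = 0, leaning towards the jack's -x (roughly to the robot).
- pin_head (a point): Centre of the top of the pin's steel mushroom head (28 mm wide, 8 mm thick). z: the pin's axis, up and out, 38 degrees from vertical; y: level, the jack's y. With the pin up it is 38 mm in front of the sloping face and 115 mm above the bench; it moves along -z, 20 mm in all. Collar 34 mm wide, block face 66 x 60 mm.
- pin (a joint): How far the pin has been driven, m: 0 fully up, 0.020 fully home (head down on the collar). Light spring and a stiff fit: it takes about 6 N to move and stays where it is left.
- rest: Mallet rest, fixed: plywood board 250 (x) x 90 (y) x 8 mm with a fork at x = -75 mm: a saddle 20 mm long in x, top 38 mm above the bench, between cheeks 63 mm high, 36 mm apart. Origin: on the bench under the board's centre; z up. The mallet's place: its origin at x = 60, y = 0, z = 8 mm in this frame, axes parallel.
- mallet: Wooden mallet, about 250 g: dark round head, 48 mm wide, 72 mm tall, standing on its flat striking face; pale flat-sided handle 22 mm wide (y), 24 mm high (z), leaving the head towards -x, its middle 42 mm above the striking face, ending 190 mm from the head's axis. Origin: centre of the striking (lower) face; z: head's axis, up to the other face.
- mallet_grip (a point): Point to grip the mallet: in the middle of the handle, 55 mm from the head's axis, 42 mm above the striking face; axes as the mallet's.
- spool: Bystander: wooden thread spool, 44 mm wide, 54 mm tall. Origin under its centre.
- wax_tin: Bystander: aluminium tin, 68 mm wide, 32 mm tall, beside the jack. Origin under its centre.
- tack_tin: Bystander: tack jar with a steel cap, 52 mm wide, 42 mm tall, beside the mallet's head. Origin under its centre.
- rivet_box: Bystander: open cardboard box 100 x 60 x 35 mm. Origin under its centre.

How it is judged:
On the way:
1. the pin is knocked down by the mallet, moving faster than 0.05 m/s (velocity of joint pin above 0.05 m/s and contact force between mallet and jack above 0.5 N).
At the end, for the whole second after the job is handed in: The pin is driven at least 17.5 of its 20 mm; the mallet is at rest and released on its rest, standing on its striking face (within 7 degrees of upright, face within 6 mm of the board), within 25 mm lengthwise and 20 mm sideways of its place, handle in the fork (value of joint pin above 0.0175 m and x of mallet in the frame of rest between 0.035 and 0.085 m and y of mallet in the frame of rest between -0.02 and 0.02 m and z of mallet in the frame of rest below 0.014 m and angle between mallet's own z axis and vertical below 0.12 rad and y of mallet_grip in the frame of rest between -0.02 and 0.02 m and x of mallet_grip in the frame of rest below 0.035 m and linear speed of mallet below 0.02 m/s); the robot touches nothing.
It fails at once if the robot itself presses on the jack or its pin (over 2 N) (contact force between any of the fingers, the arm and jack above 2 N).
It fails at once if the mallet strikes askew: it presses on the jack or pin with over 3 N while its head's axis is more than 15 degrees off the pin's axis (contact force between mallet and jack above 3 N and angle between the z axis of mallet and the z axis of pin_head, either way round above 0.262 rad).
It fails at once if the spool, a tin or jar or the rivet box is moved more than 30 mm (distance of any of spool, wax_tin, tack_tin, rivet_box from where it was at the start of the episode above 0.03 m).
It also fails if it takes over 53 s, if anything falls off the work surface, if the arm or the gripper's body presses on something with over 40 N, if the wrist force passes 120 N, or if a joint passes its speed limit or range.

ROBOT

A 6-joint arm with a two-finger parallel gripper is mounted at the origin on the work surface. World frame = base frame: x ahead of the robot, y to its left, z up, the work surface at z = 0. Lengths are in m, angles in rad, forces in N, time in s.
With the tool pointing down it reaches from about 0.35 to 0.975 m from the base axis. Payload 4.9 kg.
Tool frame: the origin (TCP) lies midway between the tips of the shut fingers; the grasp point (between the pads) lies 19 mm behind it (ctrl.hold_point_z is the distance from the TCP to the grasp point, in m); z points along the fingers, y is the line along which they close (so a half turn about z gives the same grasp; the last joint's range is limited). The gripper opens to 85 mm and grips with 20 to 120 N. Pads are 22 mm wide; open, the fingers measure 114 mm over their backs; the gripper's body (76 mm by 85 mm) begins 54 mm behind the grasp point. The pads swing forward as they close: fully open they stand 13 mm farther back than shut.
Start: joints at [-1.415, 0.053, 1.613, -0, 1.476, -0.119], TCP at [0.17, -0.602, 0.231] pointing down, gripper open.
Joint ranges: [-3.01, 3.01], [-1.01, 2.22], [0.06, 2.58], [-1.02, 4.17], [0.09, 2.62], [-3.14, 3.14]. Speed limits (rad/s): [2.57, 2.57, 3.14, 3.14, 3.14, 3.14].

INTERFACE

Orientations are given as a rotation vector (axis times angle).
In Python, from station import status, viewer, finish_job, ctrl gives the robot as it stands.
- The arm moves only by the shell command python3 -m jog 'ROWS' [FORCE]. ROWS is JSON, a list of rows, each a list of 7 numbers: the turn, a rotation vector about the tool's x, y, z each as a share of 5 degrees, from -1 to 1, then the shift along the tool's x, y, z each as a share of 30 mm, from -1 to 1, then the opening, from -1 (shut) to 1 (fully open). A call has 1 to 5 rows; each row shifts and turns the commanded pose from where the row before left it, along the tool's axes as they then stand; what a row does not reach is not made up. A row lasts 1/8 s, in which the tool goes at most 62.5 mm and 10.7 degrees, less where a joint would pass 70% of its speed; a pose out of reach is approached as far as the arm can. A call with a number of a shift or a turn outside -1 to 1 is refused whole. A call with a gripper value outside its range is refused whole. The fingers move at their own pace and stop on an object; FORCE is the grip in N (left out, the last holds). Time passes only in rows, so rows that do not move let the fingers close. It gives the time, the measured TCP pose, the force, the opening and the grip force at its end, in the units of the state.
- status.get_obs(): the state, without advancing time (a new reading comes with each control period).
- viewer.get_image(name): name is "scene" or "top" or "wrist"; returns a dict with "img" (420x560x3 uint8, red, green, blue), "fovy" (degrees; the focal length in pixels is half the picture's height over the tangent of half this angle, whatever the lens; pixels are square), "cx", "cy" (the principal point, pixels), "rvec" (rotation vector, rad) and "tvec" (3), from world to camera coordinates, as OpenCV has them. Camera axes: x right, y down, z forward; pixel columns grow to the right and rows downward; lengths in m; the calibration is good to about 2 mm. A picture is of the moment at which its call begins. There is no depth.
- finish_job(): hands the job in; it is judged then, once.
The state is a dict: "t": time; "q": joint angles; "dq": joint speeds; "effort": joint torques, N m; "tool_pos": TCP position; "tool_rot": TCP orientation; "contact_force": force on the tool from outside, world axes, zero at the start; "wrist_torque": the same for the moment, N m; "opening": finger opening in m; "grip_force": force on a finger pad.
Only numpy, scipy, OpenCV 4.12 (cv2) and the standard library are available. Lean on these libraries where they do the work, as an engineer would, in place of code of your own. Each camera call takes 0.05 s, during which the arm holds its last target. There are 200 camera calls.

## Working session

There is one attempt and no reset: what is moved stays moved. The work goes in short steps, Python scripts to look and compute and a shell command to move; the robot and the scene stay as the last step left them, time stands still between calls to the robot, and variables do not carry over. Pictures are saved under pics/ and viewed, at most 13 in all, crops included, and the job is handed in when it is done.

```bash
ls; mkdir -p pics; python3 - <<'E'
from station import status, viewer, ctrl
import cv2,pickle
d={}
for n in("scene","top","wrist"):
    d[n]=viewer.get_image(n); cv2.imwrite(f"pics/{n}0.png",d[n]["img"][:,:,::-1])
    print(n,d[n]["fovy"],d[n]["cx"],d[n]["cy"],d[n]["rvec"],d[n]["tvec"])
pickle.dump(d,open("d0.pkl","wb"))
o=status.get_obs();print(o["t"],o["tool_pos"],o["tool_rot"],o["opening"],ctrl.hold_point_z)
E
```

```text
pics
scene 53.19141936063756 278.03146214848044 213.7090979317331 [ 1.85293089  1.91836299 -0.56981222] [ 0.01434759 -0.43624328  1.27337901]
top 51.76647187768948 271.11585286191047 201.4950808265382 [ 2.17366475 -2.17118472  0.1108192 ] [-0.02516064  0.60104184  1.19171626]
wrist 63.31086113478939 279.3347923428554 211.13767539205986 [-2.28438032  1.72598848  0.2918194 ] [-0.62396018 -0.04290585  0.38091601]
0.15 [ 0.16951273 -0.60104576  0.23031818] [-3.11032540e+00 -4.30065698e-01  7.94389647e-05] 0.08562044838167086 0.0187
```

View pics/scene0.png

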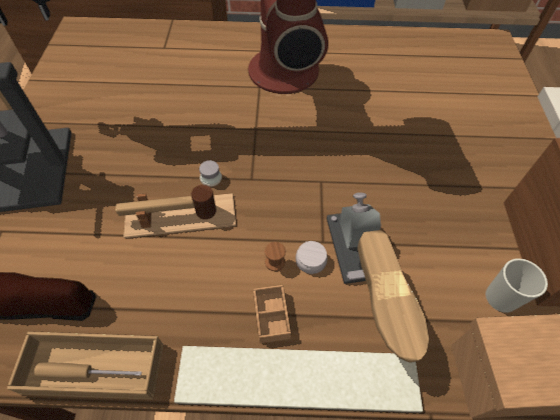

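View pics/top0.png

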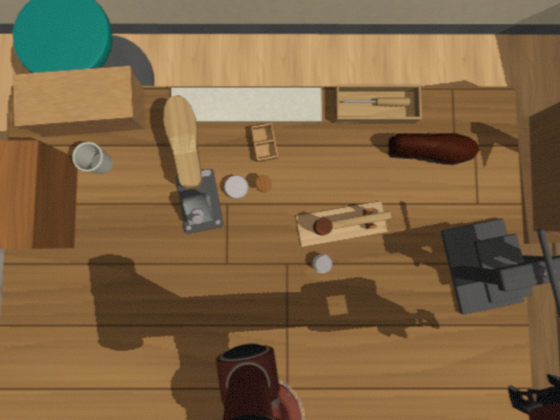

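Scene view: mallet on its rest, head at (205,202), handle to the left (-y); jar at (210,173); jack at (365,235) with pin head at (361,200). Top view: mallet head (323,226), pin head (196,215), tin (236,187), spool (264,183), jar (322,264). I'll zoom in for precise pixels.

```bash
cat > h.py <<'E'
import numpy as np,cv2
def K(c):
    f=210/np.tan(np.radians(c["fovy"])/2); return f
def pose(c): return cv2.Rodrigues(np.array(c["rvec"],float))[0],np.array(c["tvec"],float)
def ray(c,p):
    R,t=pose(c);f=K(c);d=R.T@np.array([(p[0]-c["cx"])/f,(p[1]-c["cy"])/f,1]);return -R.T@t,d/np.linalg.norm(d)
def onz(c,p,z):
    o,d=ray(c,p);return o+d*(z-o[2])/d[2]
def tri(c1,p1,c2,p2):
    o1,d1=ray(c1,p1);o2,d2=ray(c2,p2)
    s=np.linalg.lstsq(np.c_[d1,-d2],o2-o1,rcond=None)[0];a=o1+s[0]*d1;b=o2+s[1]*d2
    return (a+b)/2,np.linalg.norm(a-b)
def proj(c,P):
    R,t=pose(c);q=R@np.asarray(P)+t;return q[:2]/q[2]*K(c)+[c["cx"],c["cy"]]
E
python3 - <<'E'
import pickle,cv2,numpy as np
d=pickle.load(open("d0.pkl","rb"))
def crop(n,x,y,w,h,s): return cv2.resize(d[n]["img"][y:y+h,x:x+w,::-1],None,fx=s,fy=s,interpolation=cv2.INTER_CUBIC)
a=np.hstack([crop("top",290,195,110,85,3.6363636),crop("scene",115,155,110,85,3.63636363)])[:300]
b=np.hstack([crop("top",165,155,100,75,4),crop("scene",320,185,100,75,4)])
cv2.imwrite("pics/z.png",np.vstack([a,b]))
E
```

```text
(no output)
```

View pics/z.png

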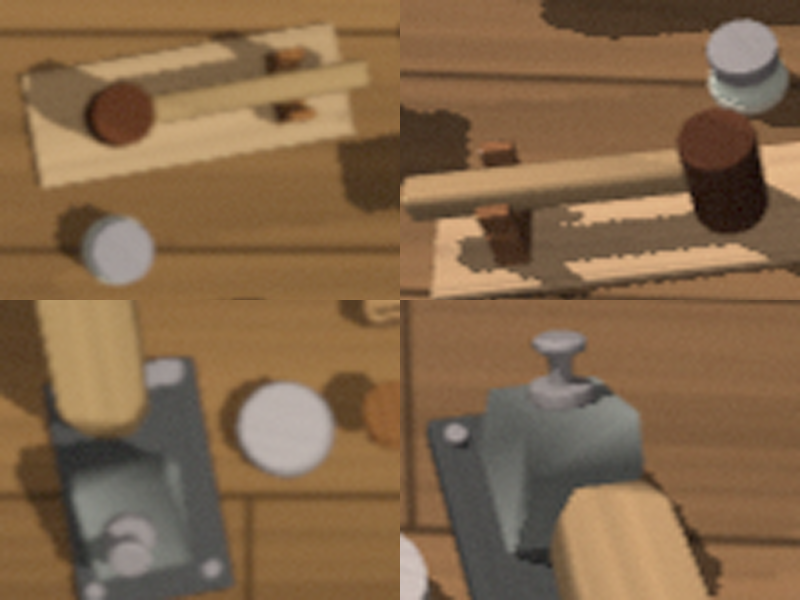

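```bash
cat > m.py <<'E'
import pickle,numpy as np
from h import *
from scipy.spatial.transform import Rotation as Ro
d=pickle.load(open("d0.pkl","rb"));T,S=d["top"],d["scene"]
a=lambda x,y:(290+x/3.636-.4,195+y/3.636-.4)
as_=lambda x,y:(115+(x-400)/3.636-.4,155+y/3.636-.4)
b=lambda x,y:(165+x/4-.4,155+(y-300)/4-.4)
bs=lambda x,y:(320+(x-400)/4-.4,185+(y-300)/4-.4)
def run():
    print("head tri",tri(T,a(122,112),S,as_(717,140)), onz(T,a(122,112),.08))
    c=[onz(T,a(*p),.008) for p in((22,75),(42,187),(355,132),(333,24))]
    print("board c",np.mean(c,0),"edges",[np.linalg.norm(c[i]-c[i-1]).round(4) for i in range(4)])
    v=(c[0]+c[1]-c[2]-c[3]);print("board yaw",np.degrees(np.arctan2(v[1],v[0])))
    h=onz(T,a(122,112),.08)-onz(T,a(368,74),.062);print("mallet yaw",np.degrees(np.arctan2(h[1],h[0])),np.linalg.norm(h[:2]))
    print("pin tri",tri(T,b(131,554),S,bs(559,342)),onz(T,b(131,554),.115))
    p=onz(T,b(192,358),.014)-onz(T,b(232,582),.014);print("jack yaw",np.degrees(np.arctan2(p[1],p[0])),np.linalg.norm(p))
    p=onz(T,b(192,358),.014)-onz(T,b(45,382),.014);print("jack width dir",np.degrees(np.arctan2(p[1],p[0])),np.linalg.norm(p))
    print("tin",onz(T,b(285,428),.032),"spool",onz(T,(264,183),.054),"jar",onz(T,a(118,250),.042))
if __name__=="__main__":
    run()
    from station import status
    print(Ro.from_rotvec(status.get_obs()["tool_rot"]).as_matrix().round(3))
E
python3 m.py
```

```text
head tri (array([ 0.5315718 , -0.16439945,  0.08130321]), np.float64(0.00023908708046468287)) [ 0.53161073 -0.1644413   0.08      ]
board c [ 0.54089088 -0.22555463  0.008     ] edges [np.float64(0.2495), np.float64(0.0891), np.float64(0.2499), np.float64(0.0866)]
board yaw 99.67180226241322
mallet yaw 98.95139497371424 0.1903964289932731
pin tri (array([0.54884679, 0.16946795, 0.11549823]), np.float64(0.002104569838039305)) [0.54878644 0.16848742 0.115     ]
jack yaw 10.793287706511522 0.16398121996263137
jack width dir -80.50108466199826 0.10677509916044464
tin [0.64300402 0.07522141 0.032     ] spool [ 0.65025628 -0.00458111  0.054     ] jar [ 0.42873336 -0.16496881  0.042     ]
[[ 0.962  0.271 -0.   ]
 [ 0.271 -0.962  0.002]
 [ 0.    -0.002 -1.   ]]
```

```bash
R='[[0,0,-1,0,0,0,0.2],[0,0,-1,0,0,0,0.2],[0,0,-1,0,0,0,0.2],[0,0,-1,0,0,0,0.2],[0,0,-1,0,0,0,0.2]]' ; 
python3 -m jog '[[0,0,-1,0,0,0,0.2],[0,0,-1,0,0,0,0.2],[0,0,-1,0,0,0,0.2],[0,0,-1,0,0,0,0.2],[0,0,-1,0,0,0,0.2]]' 80
python3 -m jog '[[0,0,-1,0,0,0,0.2],[0,0,-1,0,0,0,0.2],[0,0,-1,0,0,0,0.2],[0,0,-1,0,0,0,0.2],[0,0,-1,0,0,0,0.2]]' >/dev/null
python3 -m jog '[[0,0,-1,0,0,0,0.2],[0,0,-1,0,0,0,0.2],[0,0,-1,0,0,0,0.2],[0,0,-1,0,0,0,0.2],[0,0,-1,0,0,0,0.2]]' > /dev/null
python3 -m jog '[[0,0,-1,0,0,0,0.2],[0,0,-0.75,0,0,0,0.2],[0,0,0,0,0,0,0.2]]'
cat > go.py <<'E'
import sys,numpy as np
from scipy.spatial.transform import Rotation as Ro
from station import status
n,u=[np.array([np.cos(np.radians(a)),np.sin(np.radians(a)),0]) for a in(100,10)]
Z=np.array([0,0,1.])
def basis(yaw,tilt):  # tool matrix: x=mallet x, z=-mallet z
    x=np.array([np.cos(np.radians(yaw)),np.sin(np.radians(yaw)),0]);v=np.array([x[1],-x[0],0])
    t=np.radians(tilt);z=np.sin(t)*v-np.cos(t)*Z
    return np.c_[x,np.cross(z,x),z]
def rel(P,R=None):
    o=status.get_obs();M=Ro.from_rotvec(o["tool_rot"]).as_matrix();p=np.array(o["tool_pos"])
    print("t",round(o["t"],2),"pos",p.round(4),"shift tool units",(M.T@(np.array(P)-p)/.03).round(2),"open",round(o["opening"],4),"q",np.round(o["q"],2))
    if R is not None: print("turn tool units",(np.degrees(Ro.from_matrix(M.T@R).as_rotvec())/5).round(2))
E
python3 -c "
from go import *
rel([.5405,-.219,.15],basis(99.4,0))"
```

```text
t: 0.78
tool_pos: [0.1696, -0.6013, 0.2308]
tool_rot: [-2.943, -1.098, -0.0]
contact_force: [0.0, 0.0, 0.0]
opening: 0.0512
grip_force: 0.0
t: 2.4
tool_pos: [0.1696, -0.6013, 0.2309]
tool_rot: [-2.031, -2.396, -0.001]
contact_force: [-0.0, 0.2, 0.3]
opening: 0.0512
grip_force: 0.0
t 2.4 pos [ 0.1696 -0.6013  0.2309] shift tool units [10.54 14.29  2.7 ] open 0.0512 q [-1.42  0.05  1.61  0.    1.48 -1.58]
turn tool units [ 0.   -0.01  0.01]
```

```bash
python3 -m jog '[[0,0,0,0.66,0.89,0.17,0.2],[0,0,0,0.66,0.89,0.17,0.2],[0,0,0,0.66,0.89,0.17,0.2],[0,0,0,0.66,0.89,0.17,0.2],[0,0,0,0.66,0.89,0.17,0.2]]' >/dev/null
python3 -m jog '[[0,0,0,0.66,0.89,0.17,0.2],[0,0,0,0.66,0.89,0.17,0.2],[0,0,0,0.66,0.89,0.17,0.2],[0,0,0,0.66,0.89,0.17,0.2],[0,0,0,0.66,0.89,0.17,0.2]]' >/dev/null
python3 -m jog '[[0,0,0,0.66,0.89,0.17,0.2],[0,0,0,0.66,0.89,0.17,0.2],[0,0,0,0.66,0.89,0.17,0.2],[0,0,0,0.66,0.89,0.17,0.2],[0,0,0,0.66,0.89,0.17,0.2]]' >/dev/null
python3 -m jog '[[0,0,0,0.66,0.89,0.17,0.2],[0,0,0,0,0,0,0.2]]' >/dev/null
python3 - <<'E'
from go import *
rel([.5405,-.219,.031],basis(99.4,0))
from station import viewer
import cv2
cv2.imwrite("pics/w1.png",viewer.get_image("wrist")["img"][:,:,::-1])
E
```

```text
t 4.53 pos [ 0.5393 -0.217   0.149 ] shift tool units [-0.08  0.03  3.93] open 0.0513 q [-0.51  0.01  1.79  0.    1.34 -0.68]
turn tool units [-0.01 -0.01  0.04]
```

View pics/w1.png

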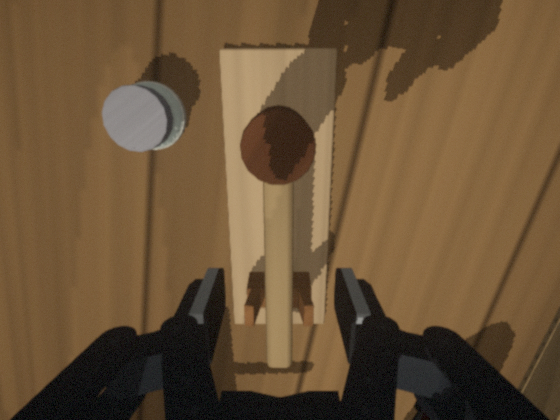

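The handle (x≈279) is centred between the fingers (210–350) and vertical in view, so aligned. Descend, grip, lift.

```bash
python3 -m jog '[[0,0,0,-0.08,0,1,0.2],[0,0,0,0,0.03,1,0.2],[0,0,0,0,0,1,0.2],[0,0,0,0,0,0.93,0.2],[0,0,0,0,0,0,0.2]]'
python3 -m jog '[[0,0,0,0,0,0,-1],[0,0,0,0,0,0,-1],[0,0,0,0,0,0,-1],[0,0,0,0,0,0,-1],[0,0,0,0,0,0,-1]]' 110
python3 -m jog '[[0,0,0,0,0,-0.5,-1],[0,0,0,0,0,-1,-1],[0,0,0,0,0,-1,-1],[0,0,0,0,0,-1,-1],[0,0,0,0,0,-1,-1]]'
python3 -m jog '[[0,0,0,0,0,-1,-1],[0,0,0,0,0,-0.5,-1],[0,0,0,0,0,0,-1]]'
python3 -c "
from station import viewer
import cv2
cv2.imwrite('pics/w2.png',viewer.get_image('wrist')['img'][:,:,::-1])
"
```

```text
t: 5.2
tool_pos: [0.5374, -0.2206, 0.0293]
tool_rot: [-2.028, -2.392, 0.002]
contact_force: [-0.1, 0.9, 0.8]
opening: 0.0513
grip_force: 0.0
t: 5.82
tool_pos: [0.5413, -0.2219, 0.0342]
tool_rot: [2.028, 2.395, 0.0]
contact_force: [-1.7, -0.9, 7.5]
opening: 0.0206
grip_force: 108.5
t: 6.45
tool_pos: [0.5396, -0.2204, 0.168]
tool_rot: [-2.029, -2.398, -0.0]
contact_force: [0.4, -0.1, -2.3]
opening: 0.0203
grip_force: 107.6
t: 6.82
tool_pos: [0.5404, -0.221, 0.213]
tool_rot: [2.029, 2.396, 0.001]
contact_force: [0.6, -0.9, -1.9]
opening: 0.0202
grip_force: 107.6
```

View pics/w2.png

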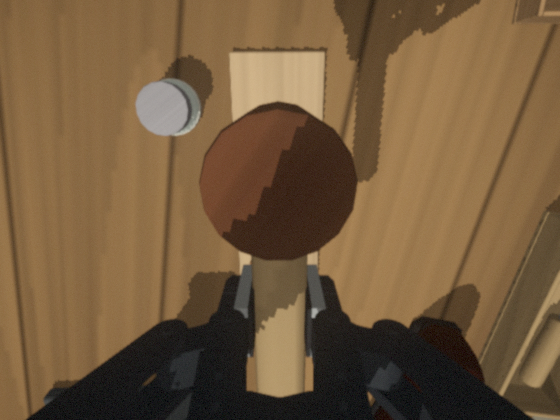

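Mallet is held squarely (head top centre (279,182), handle vertical). Tilt 38° and check.

```bash
python3 -m jog '[[-1,0,0,0,0,0,-1],[-1,0,0,0,0,0,-1],[-1,0,0,0,0,0,-1],[-1,0,0,0,0,0,-1],[-1,0,0,0,0,0,-1]]' >/dev/null
python3 -m jog '[[-1,0,0,0,0,0,-1],[-1,0,0,0,0,0,-1],[-0.6,0,0,0,0,0,-1],[0,0,0,0,0,0,-1]]'
cat >> go.py <<'E'
pz=np.array([-np.sin(np.radians(38))*u[0],-np.sin(np.radians(38))*u[1],np.cos(np.radians(38))])
PIN=np.array([.5488,.1690,.1155])
def strike(s,ax=.0578,az=.026): rel(PIN+s*pz-ax*n+az*pz,basis(100,38))
E
python3 -c "
from go import *
strike(.04)"
```

```text
t: 8.0
tool_pos: [0.5383, -0.2201, 0.2084]
tool_rot: [1.704, 2.008, 0.69]
contact_force: [-0.2, -0.0, -1.5]
opening: 0.0203
grip_force: 108.0
t 8.0 pos [ 0.5383 -0.2201  0.2084] shift tool units [10.79  0.04  1.81] open 0.0203 q [-0.76 -0.34  2.1   0.61  1.03 -1.15]
turn tool units [-0.05  0.03 -0.11]
```

```bash
python3 -m jog '[[0,0,0,0.9,0,0.15,-1],[0,0,0,0.9,0,0.15,-1],[0,0,0,0.9,0,0.15,-1],[0,0,0,0.9,0,0.15,-1],[0,0,0,0.9,0,0.15,-1]]' >/dev/null
python3 -m jog '[[0,0,0,0.9,0,0.15,-1],[0,0,0,0.9,0,0.15,-1],[0,0,0,0.9,0,0.15,-1],[0,0,0,0.9,0,0.15,-1],[0,0,0,0.9,0,0.15,-1]]' >/dev/null
python3 -m jog '[[0,0,-0.1,0.9,0,0.15,-1],[0,0,0,0.89,0.04,0.15,-1],[0,0,0,0,0,0,-1],[0,0,0,0,0,0,-1]]'
python3 - <<'E'
from go import *
from station import viewer
import cv2,pickle
from h import *
strike(.04)
S,T,W=[viewer.get_image(k) for k in("scene","top","wrist")]
pickle.dump((S,T,W),open("d1.pkl","wb"))
f=lambda c,x,y:cv2.resize(c["img"][y:y+100,x:x+133,::-1],None,fx=3,fy=3,interpolation=cv2.INTER_CUBIC)
a=np.hstack([f(S,290,150),f(T,140,150)])
for c in (S,T,W): print(proj(c,PIN),proj(c,PIN+.04*pz),proj(c,PIN+.112*pz))
cv2.imwrite("pics/s3.png",np.vstack([a,np.hstack([cv2.resize(W["img"][:,:,::-1],(399,299))]*2)[:, :a.shape[1]]]))
E
```

```text
t: 9.75
tool_pos: [0.52, 0.104, 0.1695]
tool_rot: [1.689, 2.013, 0.687]
contact_force: [-0.3, 0.3, -2.7]
opening: 0.0204
grip_force: 108.0
t 9.75 pos [0.52   0.104  0.1695] shift tool units [ 0.04 -0.06  0.03] open 0.0204 q [ 0.   -0.57  2.33  0.15  0.74 -0.25]
turn tool units [-0.01  0.06  0.03]
[358.60698607 195.07796109] [358.25710042 176.34129428] [357.60045937 141.1776207 ]
[197.12188011 218.08304632] [196.56600265 226.89734165] [195.47415998 244.21019292]
[275.03659044 136.64108058] [274.18297928 146.89936169] [271.03133341 184.77429888]
```

View pics/s3.png

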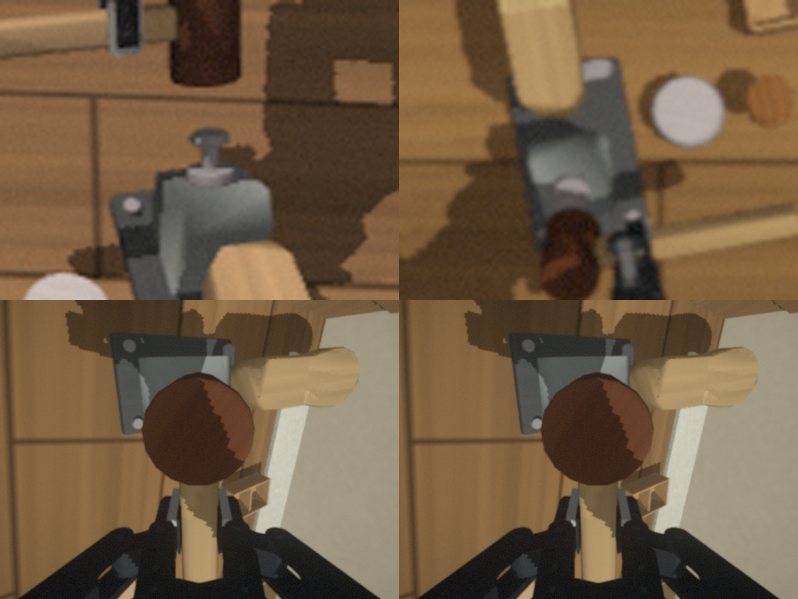

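Mallet face sits on the pin axis (scene face edge (358,177) vs predicted (358,176); wrist centre (278,182) vs (271,185), ~2 mm). Strike.

```bash
python3 -m jog '[[0,0,0,0,-0.03,1,-1],[0,0,0,0,0,0.97,-1],[0,0,0,0,0,0,-1]]'
python3 -c "
from go import *
strike(-.02)"
```

```text
t: 10.28
tool_pos: [0.5555, 0.1091, 0.1216]
tool_rot: [1.692, 2.013, 0.685]
contact_force: [0.5, 0.0, -2.0]
opening: 0.0201
grip_force: 109.5
t 10.28 pos [0.5555 0.1091 0.1216] shift tool units [ 0.08 -0.02  0.04] open 0.0201 q [ 0.02 -0.37  2.28  0.16  0.58 -0.26]
turn tool units [-0.03  0.07  0.  ]
```

```bash
python3 -m jog '[[0,0,0,0,0,0.1,-1],[0,0,0,0,0,0,-1]]'
python3 -m jog '[[0,0,0,0,0,-1,-1],[0,0,0,0,0,-1,-1],[0,0,0,0,0,0,-1],[0,0,0,0,0,0,-1]]'
python3 - <<'E'
from go import *
from station import viewer
import cv2
from h import *
S=viewer.get_image("scene");T=viewer.get_image("top")
f=lambda c,x,y:cv2.resize(c["img"][y:y+100,x:x+133,::-1],None,fx=3,fy=3,interpolation=cv2.INTER_CUBIC)
cv2.imwrite("pics/s4.png",np.hstack([f(S,290,150),f(T,140,150)]))
print([ (proj(S,PIN-s*pz)-[290,150])*3 for s in(0,.0175,.02)])
strike(.04)
E
```

```text
t: 10.52
tool_pos: [0.5569, 0.1096, 0.1212]
tool_rot: [1.688, 2.012, 0.686]
contact_force: [-4.9, -4.4, 1.5]
opening: 0.0205
grip_force: 110.5
t: 11.02
tool_pos: [0.5205, 0.104, 0.1674]
tool_rot: [1.689, 2.012, 0.688]
contact_force: [0.8, 0.7, -2.9]
opening: 0.0203
grip_force: 109.6
[array([205.82095821, 135.23388327]), array([206.2706051 , 159.31284765]), array([206.33437479, 162.72776762])]
t 11.12 pos [0.5202 0.1041 0.1662] shift tool units [ 0.04 -0.01 -0.06] open 0.02 q [ 0.   -0.57  2.33  0.15  0.73 -0.25]
turn tool units [-0.02  0.06  0.02]
```

View pics/s4.png

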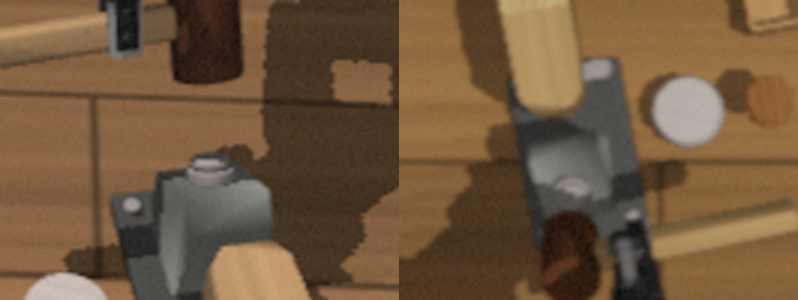

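Pin head is now nearly on the collar (head top rim from row 128 to 153 ≈ 18 mm of travel). A second blow, a bit deeper.

```bash
python3 -m jog '[[0,0,0,0,0,1,-1],[0,0,0,0,0,1,-1],[0,0,0,0,0,0.1,-1],[0,0,0,0,0,0.05,-1]]'
python3 -m jog '[[0,0,0,0,0,0.06,-1],[0,0,0,0,0,0,-1]]'
python3 -c "
from go import *
strike(-.02)"
```

```text
t: 11.62
tool_pos: [0.5589, 0.1104, 0.1155]
tool_rot: [1.69, 2.018, 0.682]
contact_force: [-20.1, -8.7, 14.0]
opening: 0.0201
grip_force: 115.5
t: 11.88
tool_pos: [0.5605, 0.1104, 0.1155]
tool_rot: [1.688, 2.016, 0.684]
contact_force: [-16.3, -7.7, 11.9]
opening: 0.0201
grip_force: 115.4
t 11.88 pos [0.5605 0.1104 0.1155] shift tool units [ 0.06 -0.04 -0.23] open 0.0201 q [ 0.02 -0.35  2.27  0.17  0.57 -0.27]
turn tool units [-0.04  0.07  0.04]
```

```bash
python3 -m jog '[[0,0,0,0,0,-1,-1],[0,0,0,0,0,-1,-1],[0,0,0,0,0,-1,-1],[0,0,0,0,0,0,-1],[0,0,0,0,0,0,-1]]'
python3 - <<'E'
from go import *
from station import viewer
import cv2
from h import *
S,T,W=[viewer.get_image(k) for k in("scene","top","wrist")]
f=lambda c,x,y:cv2.resize(c["img"][y:y+100,x:x+133,::-1],None,fx=3,fy=3,interpolation=cv2.INTER_CUBIC)
a=np.hstack([f(S,220,130),f(S,290,150)])
b=np.hstack([f(T,140,150),cv2.resize(W["img"][:,:,::-1],(399,300))])
cv2.imwrite("pics/s5.png",np.vstack([a,b]))
o=status.get_obs();M=Ro.from_rotvec(o["tool_rot"]).as_matrix();p=np.array(o["tool_pos"])
L=lambda x,z:p+M@np.array([.0578+x,0,.026-z])
for x,z in((0,0),(0,.072),(-.19,.042)): print((proj(S,L(x,z))-[220,130])*3,(proj(S,L(x,z))-[290,150])*3,(proj(T,L(x,z))-[140,150])*3,proj(W,L(x,z))*399/560)
E
```

```text
t: 12.5
tool_pos: [0.506, 0.1018, 0.1848]
tool_rot: [1.69, 2.014, 0.686]
contact_force: [0.3, -0.1, -2.9]
opening: 0.0203
grip_force: 112.1
[412.51398154 108.74661503] [202.51398154  48.74661503] [170.1378355  245.48796634] [198.68109464 107.79138213]
[411.09907535   1.6030314 ] [201.09907535 -58.3969686 ] [166.31595854 299.0318774 ] [198.73847039 135.89065833]
[128.5940931   74.20013725] [-81.4059069   14.20013725] [400.88809398 235.50260292] [198.54379591 358.76409706]
```

View pics/s5.png

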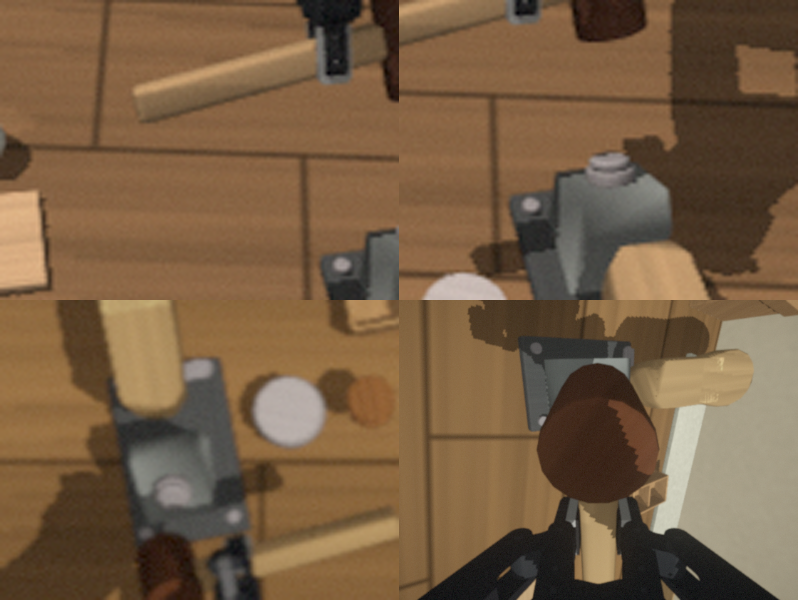

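The mallet pitched in the grip (head up; handle end at scene crop (138,103) vs predicted (129,74)); the pin head is down on the collar. Estimate the slip angle.

```bash
python3 - <<'E'
from go import *
from station import viewer
from h import *
S,T,W=[viewer.get_image(k) for k in("scene","top","wrist")]
import cv2;cv2.imwrite("pics/t6.png",cv2.resize(T["img"][180:280,170:303,::-1],None,fx=4,fy=4))
o=status.get_obs();M=Ro.from_rotvec(o["tool_rot"]).as_matrix();p=np.array(o["tool_pos"])
c=np.array([0,0,-.017])
for th in (0,4,6,8,10,12):
    Q=Ro.from_rotvec([0,np.radians(th),0]).as_matrix()
    L=lambda x,z:p+M@(c+Q@(np.array([.0578+x,0,.026-z])-c))
    e=L(-.19,.042)
    print(th,(proj(S,e)-[220,130])*3,(proj(T,e)-[170,180])*4,proj(W,L(0,.072))*399/560,(proj(S,L(0,0))-[290,150])*3,(proj(W,L(0,0))*399/560).round())
E
```

```text
0 [128.53013497  73.52705452] [414.55179166 193.55352792] [199.10083931 136.02974854] [202.75328421  48.19973119] [199. 108.]
4 [130.32649306  87.4138912 ] [412.27117272 184.91228992] [199.10990357 143.93484335] [206.78745322  41.78026226] [199. 105.]
6 [131.5828524   94.26021393] [410.75731476 180.72173294] [199.11411256 148.27456664] [208.64871627  38.47505525] [199. 103.]
8 [133.07426191 101.03082316] [409.0003288  176.62319235] [199.11807488 152.87010162] [210.40294901  35.11104609] [199. 102.]
10 [134.79757485 107.71771314] [407.00488509 172.62040405] [199.12176668 157.71771003] [212.04792022  31.69196801] [199. 100.]
12 [136.74938137 114.31307273] [404.77582877 168.71691086] [199.12516409 162.81190524] [213.58150696  28.22162971] [199.  99.]
```

View pics/t6.png

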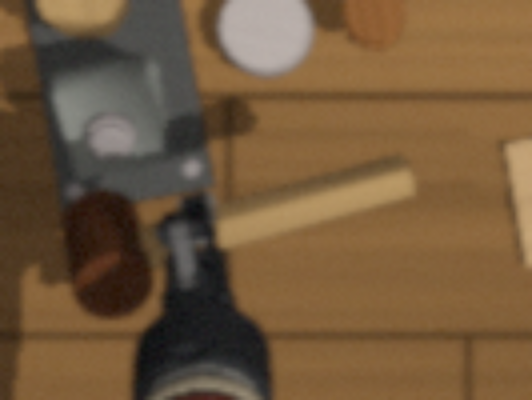

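Slip angle ≈ 8° (handle end (411,178) in the top view agrees). Travel back, un-tilt, and take out the 8°.

```bash
python3 -m jog '[[0,0,0,-0.9,0,-0.1,-1],[0,0,0,-0.9,0,-0.1,-1],[0,0,0,-0.9,0,-0.1,-1],[0,0,0,-0.9,0,-0.1,-1],[0,0,0,-0.9,0,-0.1,-1]]' >/dev/null
python3 -m jog '[[0,0,0,-0.9,0,0,-1],[0,0,0,-0.9,0,0,-1],[0,0,0,-0.9,0,0,-1],[0,0,0,-0.9,0,0,-1],[0,0,0,-0.9,0,0,-1]]' >/dev/null
python3 -m jog '[[0,0,0,-0.9,0,0,-1],[0,0,0,-0.9,0,0,-1],[1,0,0,0,0,0,-1],[1,0,0,0,0,0,-1],[1,0,0,0,0,0,-1]]' >/dev/null
python3 -m jog '[[1,0,0,0,0,0,-1],[1,0,0,0,0,0,-1],[1,0,0,0,0,0,-1],[1,0,0,0,0,0,-1],[0.6,0,0,0,0,0,-1]]' >/dev/null
python3 -m jog '[[0,-0.8,0,0,0,0,-1],[0,-0.8,0,0,0,0,-1],[0,0,0,0,0,0,-1],[0,0,0,0,0,0,-1]]'
cat > pl.py <<'E'
from go import *
def place(h,th=8,w=np.array([.5315,-.165,.008])):
    B=basis(99.4,0)                      # mallet-aligned tool frame
    R=B@Ro.from_rotvec([0,-np.radians(th),0]).as_matrix()
    c=np.array([0,0,-.017])
    G=w+[0,0,h]-B@(np.array([.0578,0,.026])-c)   # grip pivot world
    rel(G-R@c,R)
E
python3 -c "
from pl import *
place(.06)"
```

```text
t: 15.8
tool_pos: [0.5531, -0.2191, 0.1997]
tool_rot: [1.949, 2.318, -0.141]
contact_force: [0.6, -0.5, -2.1]
opening: 0.0205
grip_force: 111.8
t 15.8 pos [ 0.5531 -0.2191  0.1997] shift tool units [ 0.4  -0.42  3.5 ] open 0.0205 q [-0.45 -0.04  1.77 -0.12  1.33 -0.6 ]
turn tool units [0.02 0.05 0.1 ]
```

```bash
python3 -m jog '[[0,0.05,0.1,0.13,-0.14,0.85,-1],[0,0,0,0.13,-0.14,0.85,-1],[0,0,0,0.13,-0.14,0.9,-1],[0,0,0,0,0,0.9,-1],[0,0,0,0,0,0,-1]]' 
python3 -m jog '[[0,0,0,0,0,0,-1],[0,0,0,0,0,0,-1]]' >/dev/null
python3 - <<'E'
from pl import *
place(.06);place(0)
from station import viewer
import cv2
from h import *
S,T,W=[viewer.get_image(k) for k in("scene","top","wrist")]
f=lambda c,x,y:cv2.resize(c["img"][y:y+100,x:x+133,::-1],None,fx=3,fy=3,interpolation=cv2.INTER_CUBIC)
cv2.imwrite("pics/s7.png",np.vstack([np.hstack([f(S,105,135),f(T,285,180)]),np.hstack([cv2.resize(W["img"][:,:,::-1],(399,300))]*2)]))
B=basis(99.4,0)
for x,z in((0,0),(0,.072),(-.19,.054)):
    e=np.array([.5315,-.165,.068])+B@[x,0,-z]; print((proj(S,e)-[105,135])*3,(proj(T,e)-[285,180])*3)
E
```

```text
t: 16.42
tool_pos: [0.5392, -0.224, 0.0915]
tool_rot: [1.965, 2.314, -0.138]
contact_force: [0.1, 1.0, -2.3]
opening: 0.0199
grip_force: 111.8
t 16.68 pos [ 0.5422 -0.2249  0.0963] shift tool units [ 0.03 -0.03  0.07] open 0.0206 q [-0.47  0.04  1.87 -0.12  1.15 -0.58]
turn tool units [ 0.04  0.03 -0.01]
t 16.68 pos [ 0.5422 -0.2249  0.0963] shift tool units [ 0.31 -0.04  2.05] open 0.0206 q [-0.47  0.04  1.87 -0.12  1.15 -0.58]
turn tool units [ 0.04  0.03 -0.01]
[292.25042136 185.01000088] [113.44838561 136.90739883]
[277.69477569 123.21847226] [123.79125521 133.27749412]
[  2.45005794 166.50281523] [336.57288526  98.69987019]
```

View pics/s7.png

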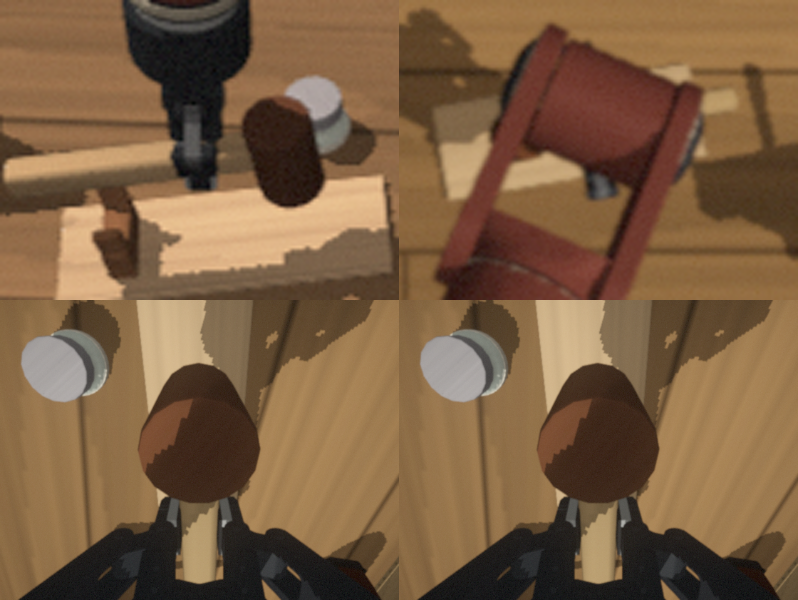

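Mallet is upright over its place (face centre ≈(292,187), handle end (3,160), both as predicted within 2 mm). Lower it.

```bash
python3 -m jog '[[0,0,0,0.11,-0.02,0.75,-1],[0,0,0,0.1,-0.02,0.65,-1],[0,0,0,0.06,0,0.4,-1],[0,0,0,0.02,0,0.15,-1],[0,0,0,0,0,0,-1]]' 
python3 -m jog '[[0,0,0,0.01,0,0.08,-1],[0,0,0,0,0,0,-1]]'
python3 -c "
from pl import *
place(0)"
```

```text
t: 17.45
tool_pos: [0.5405, -0.2243, 0.0358]
tool_rot: [1.959, 2.31, -0.136]
contact_force: [0.1, -1.4, -2.0]
opening: 0.0206
grip_force: 112.0
t: 17.7
tool_pos: [0.5411, -0.2246, 0.0348]
tool_rot: [1.959, 2.309, -0.136]
contact_force: [-2.0, 3.1, 5.3]
opening: 0.02
grip_force: 113.3
t 17.7 pos [ 0.5411 -0.2246  0.0348] shift tool units [0.01 0.01 0.02] open 0.02 q [-0.47  0.12  1.9  -0.13  1.04 -0.57]
turn tool units [ 0.04  0.03 -0.01]
```

Contact with the board (+7 N). Release and retreat upward.

```bash
python3 -m jog '[[0,0,0,0,0,0,-0.2],[0,0,0,0,0,0,0.2],[0,0,0,0,0,0,0.2],[0,0,0,0,0,0,0.2],[0,0,0,0,0,0,0.2]]' 
python3 -m jog '[[0,0,0,-0.05,0,-0.4,0.2],[0,0,0,-0.1,0,-0.8,0.2],[0,0,0,-0.1,0,-1,0.2],[0,0,0,-0.1,0,-1,0.2],[0,0,0,-0.1,0,-1,0.2]]' >/dev/null
python3 -m jog '[[0,0,0,-0.5,0,-0.8,0.2],[0,0,0,-0.9,0,-0.4,0.2],[0,0,0,-0.9,0,0,0.2],[0,0,0,-0.9,0,0,0.2],[0,0,0,-0.9,0,0,0.2]]' 
python3 -m jog '[[0,0,0,-0.9,0,0,0.2],[0,0,0,-0.9,0,0,0.2],[0,0,0,-0.9,0,0,0.2],[0,0,0,0,0,0,0.2],[0,0,0,0,0,0,0.2]]'
python3 - <<'E'
from go import *
from station import viewer
import cv2
from h import *
S,T=[viewer.get_image(k) for k in("scene","top")]
f=lambda c,x,y:cv2.resize(c["img"][y:y+100,x:x+133,::-1],None,fx=3,fy=3,interpolation=cv2.INTER_CUBIC)
cv2.imwrite("pics/s8.png",np.vstack([np.hstack([f(S,105,135),f(T,285,180)]),np.hstack([f(S,290,150),f(T,165,130)])]))
B=basis(99.4,0)
for x,z in((0,0),(0,.072),(-.19,.054)):
    e=np.array([.5315,-.165,.008])+B@[x,0,-z]; print((proj(S,e)-[105,135])*3,(proj(T,e)-[285,180])*3)
E
```

```text
t: 18.32
tool_pos: [0.5398, -0.2241, 0.0326]
tool_rot: [1.96, 2.311, -0.137]
contact_force: [0.1, -0.3, 0.7]
opening: 0.0512
grip_force: 0.0
t: 19.58
tool_pos: [0.5577, -0.3364, 0.2116]
tool_rot: [1.962, 2.312, -0.137]
contact_force: [0.4, -0.4, 0.0]
opening: 0.0514
grip_force: 0.0
t: 20.2
tool_pos: [0.5707, -0.4138, 0.2226]
tool_rot: [1.962, 2.312, -0.136]
contact_force: [0.5, -0.3, -0.2]
opening: 0.0514
grip_force: 0.0
[303.01143518 230.69258403] [105.74488131 139.61099924]
[289.95706732 175.27426979] [115.08384593 136.33342223]
[ 29.77803963 216.23393916] [317.31646899 103.44019162]
```

View pics/s8.png

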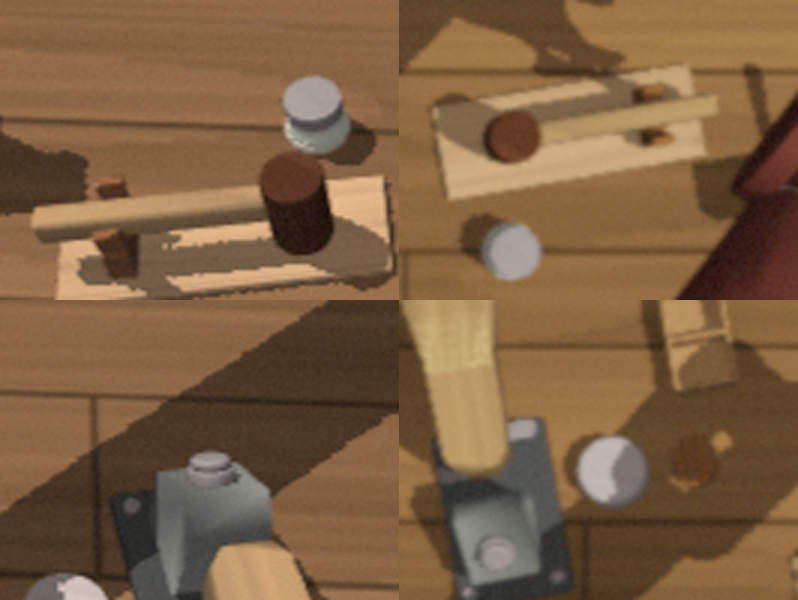

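The mallet stands on its rest (top centre (293,177) vs (290,175) expected) with its handle in the fork. The pin head sits on the collar with no stem showing, and the bystanders are unmoved.

```bash
python3 -c "
from station import finish_job
print(finish_job())"
```

```text
the job is handed in; nothing more can be done
None
```

I drove the locking pin home with two mallet blows; its head looks seated on the collar. The mallet is back on its rest with the handle in the fork, the bystanders look unmoved, and I handed the job in at about 20 s without seeing the verdict.

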